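# Push a coaster out over the end of a serving board

## Task

A coaster lies flat on the serving board, and a pudding cup stands off each end of the board. With the fingertips, push the coaster along the board towards the golden-topped pudding until about a third of its width hangs out over that end of the board, so that somebody can later take hold of it there. Only push it: never lift it, do not let it stick out over the board's long sides, leave the board, the two puddings and the glass where they stand, and draw the hand clear at the end.

Things in the scene. Friction and masses are not known exactly. Their poses are not given: they have to be found in the camera images.
- coaster: round beech coaster, 104 mm across and 11 mm thick, 0.04 to 0.08 kg, lying loose on the serving board near its middle. Origin: centre of its underside (16 mm above the counter while it lies on the board); z up. A light sideways push slides it
- board: pale rectangular wooden serving board lying loose on the counter, flat top, 172 mm along its x axis, 262 mm along its y axis (the long one), 16 mm thick, 0.8 kg. Origin: centre of its underside; so its two short ends lie at y = +131 mm and y = -131 mm in its own frame and its top at z = 16 mm. It may be turned up to 16 degrees on the counter
- golden_pudding: cream-coloured dessert cup with a golden yellow topping, 78 mm across, 82 mm tall, loose, about 0.25 to 0.28 m from the board's middle off one of its short ends (either one). Shows which end is meant. Origin: centre of its underside
- dark_pudding: dark grey dessert cup with a dark chocolate topping, 78 mm across, 80 mm tall, loose, off the other short end of the board at a like distance. Bystander. Origin: centre of its underside
- glass: small clear drinking glass, 64 mm across, 80 mm tall, loose, about 0.2 m from the board's middle beyond its far long side. Bystander. Origin: centre of its underside
There are look-alikes about, which are no part of the job. Leave any green look-alike of the coaster alone. Leave any blue look-alike of the golden_pudding alone.

How it is judged:
At the end, for the whole second after the job is handed in: The coaster lies flat and still on the board, 24 to 47 mm of it over the short end next to the golden-topped pudding, its centre within 40 mm of the board's long middle line. The board is within 30 mm, the puddings and the glass within 20 mm, of where they stood (((y of golden_pudding in the frame of board above 0 m and y of coaster in the frame of board between 0.103 and 0.126 m) or (y of golden_pudding in the frame of board below 0 m and y of coaster in the frame of board between -0.126 and -0.103 m)) and x of coaster in the frame of board between -0.04 and 0.04 m and z of coaster in the frame of board between 0.013 and 0.019 m and angle between coaster's own z axis and vertical below 0.05 rad and linear speed of coaster below 0.01 m/s and distance of board from where it was at the start of the episode below 0.03 m and distance of each of golden_pudding, dark_pudding, glass from where it was at the start of the episode below 0.02 m); the robot touches nothing.
It fails at once if the coaster is lifted more than 10 mm off the board (height (world z) of coaster above 0.026 m).
It fails at once if the coaster is tipped or falls off the board (angle between coaster's own z axis and vertical above 0.25 rad or height (world z) of coaster below 0.008 m).
It fails at once if the board is shifted by more than 30 mm or lifted (distance of board from where it was at the start of the episode above 0.03 m or angle between board's own z axis and vertical above 0.1 rad).
It fails at once if a pudding or the glass is shifted by more than 20 mm or tipped (distance of any of golden_pudding, dark_pudding, glass from where it was at the start of the episode above 0.02 m or angle between any of golden_pudding, dark_pudding, glass's own z axis and vertical above 0.3 rad).
It also fails if it takes over 48 s, if anything falls off the work surface, if the arm or the gripper's body presses on something with over 40 N, if the wrist force passes 120 N, or if a joint passes its speed limit or range.

## Robot

A 6-joint arm with a two-finger parallel gripper is mounted at the origin on a cart in front of the work surface, level with it; the furniture and walls round the work are solid. World frame = base frame: x ahead of the robot, y to its left, z up, the work surface at z = 0. Lengths are in m, angles in rad, forces in N, time in s.
With the tool pointing down it reaches from about 0.325 to 0.75 m from the base axis. Payload 7.6 kg.
Tool frame: the origin (TCP) lies on the centre line of the jaws, within the pads' length; the fingertips stand 14 mm ahead of it and the grasp point (between the pads) lies 5 mm behind it (manip.tcp_to_tips is the distance from the TCP to the fingertips, in m); z points along the fingers, y is the line along which they close (so a half turn about z gives the same grasp; the last joint's range is limited). The gripper opens to 85 mm and grips with 20 to 120 N. Pads are 22 mm wide; open, the fingers measure 114 mm over their backs; the gripper's body (76 mm by 85 mm) begins 54 mm behind the grasp point. The pads swing forward as they close: fully open they stand 13 mm farther back than shut.
Start: joints at [1.187, 0.052, 1.401, -0, 1.689, -0.07], TCP at [0.162, 0.499, 0.245] pointing down, gripper open.
Joint ranges: [-2.9, 2.9], [-0.91, 2.17], [0.12, 2.37], [-1.06, 4.2], [0.26, 2.73], [-2.93, 2.93]. Speed limits (rad/s): [2.57, 2.57, 3.01, 3.14, 3.14, 3.14].

## Interface

Orientations are given as [roll, pitch, yaw] about the fixed x, y, z axes, in that order (R = Rz(yaw) Ry(pitch) Rx(roll)).
In Python, from cell import manip gives the robot as it stands.
- The arm moves only by the tool arm_command, never from a script. Its argument "commands" is a list of rows, each an object with "hand": the closure, from 0 (fully open) to 1 (shut); "linear": the shift along the world's x, y, z in units of 0.5 m (1.0 is 0.5 m), a list of three; "rot": the turn, a rotation vector about the world's x, y, z in units of 45 degrees (1.0 is 45 degrees), a list of three. A call has 1 to 20 rows; each row is the pose to reach, as a shift and turn from the pose commanded when the call began; what a row does not reach only later rows make up. A row lasts 1/12 s, in which the tool goes at most 41.7 mm and 7.16 degrees, less where a joint would pass 70% of its speed; a pose out of reach is approached as far as the arm can. A call with a number of a shift or a turn outside -1 to 1 is refused whole. A call with a gripper value outside its range is refused whole. The fingers move at their own pace and stop on an object; "newtons" is the grip in N (left out, the last holds). Time passes only in rows, so rows that repeat a pose let the fingers close. It gives the time, the measured TCP pose, the force, the opening and the grip force at its end, in the units of the state.
- manip.get_state(): the state, without advancing time (a new reading comes with each control period).
- manip.get_image(name): name is "side" or "top"; returns (picture, depth): 480x640x3 uint8, red, green, blue; 480x640 float32, m along the optical axis (not along the pixel's ray), 0 where there is no reading.
- manip.camera_model(name): a dict with "K" (3x3 intrinsics, pixels), "rvec" (rotation vector, rad) and "tvec" (3), from world to camera coordinates, as OpenCV has them. Camera axes: x right, y down, z forward; pixel columns grow to the right and rows downward; lengths in m; the calibration is good to about 2 mm. A picture is of the moment at which its call begins. camera_model takes no time and is no camera call.
- manip.hand_in(): hands the job in; it is judged then, once.
Trained networks look in the newest picture that a camera, given by its name, has taken for a name from the list of things; names that differ only in an ending like _2 or _b are one class to them, and where a whole thing is asked for, a point or a joint stands for the part that bears it (a point fixed in the world has none). Each returns a list of dicts, best first, with "score" (0 to 1); they miss things now and then, are a little off and sometimes report something else, mostly with a low value. They report only what shows in the picture. A call takes as long as a camera call. They do not tell look-alikes from the thing itself.
- manip.spot_in(query, camera): "bbox" ([left, top, right, bottom] in pixels, round what is visible of it).
The state is a dict: "clock": time; "joints": joint angles; "qd": joint speeds; "effort": joint torques, N m; "eef_pos": TCP position; "tool_rot": TCP orientation; "wrist_force": force on the tool from outside, world axes, zero at the start; "moment": the same for the moment, N m; "width": opening from 0.0 (shut) to 1.0 (fully open); "grip_force": force on a finger pad.
Only numpy, scipy, OpenCV 4.12 (cv2) and the standard library are available. Lean on these libraries where they do the work, as an engineer would, in place of code of your own. Each camera call takes 0.05 s, during which the arm holds its last target. There are 200 camera calls.

## Working session

There is one attempt and no reset: what is moved stays moved. The work goes in short steps, Python scripts to look and compute and a tool call to move; the robot and the scene stay as the last step left them, time stands still between calls to the robot, and variables do not carry over. Pictures are saved under pics/ and viewed, at most 10 in all, crops included, and the job is handed in when it is done.

Besides the shell and the picture viewer there is one more tool, called as name(argument=value, ...) on one line, values as JSON. arm_command: Moves the arm, as the interface text tells. Its arguments: {"type":"object","properties":{"commands":{"type":"array","items":{"type":"object","properties":{"hand":{"type":"number"},"linear":{"type":"array","items":{"type":"number","minimum":-1,"maximum":1}},"rot":{"type":"array","items":{"type":"number","minimum":-1,"maximum":1}}}}},"newtons":{"type":"number"}},"required":["commands"]}

```bash
mkdir -p pics; cat > h.py <<'E'
import numpy as np, cv2
from cell import manip
def cam(n):
    m=manip.camera_model(n); R=cv2.Rodrigues(np.array(m["rvec"],float))[0]
    return np.array(m["K"],float),R,np.array(m["tvec"],float).ravel()
def plane(n,uv,z):
    "pixels -> world points on height z"
    K,R,t=cam(n); uv=np.atleast_2d(uv).astype(float)
    d=(R.T@np.linalg.inv(K)@np.c_[uv,np.ones(len(uv))].T).T; c=-R.T@t
    return c+d*((z-c[2])/d[:,2])[:,None]
def cloud(n,depth):
    K,R,t=cam(n); v,u=np.mgrid[:480,:640]
    p=np.stack([(u-K[0,2])/K[0,0]*depth,(v-K[1,2])/K[1,1]*depth,depth],-1)
    return (p-t)@R
E
python3 - <<'E'
from h import *
for n in("top","side"):
    im,d=manip.get_image(n); cv2.imwrite(f"pics/{n}0.png",im[:,:,::-1]); np.savez(f"{n}0.npz",im=im,d=d)
    for q in("coaster","board","golden_pudding","dark_pudding","glass"):
        for r in manip.spot_in(q,n)[:4]:
            b=r["bbox"]; print(n,q,round(r["score"],2),np.round(b), np.round(plane(n,[[(b[0]+b[2])/2,(b[1]+b[3])/2]],.03)[0],3))
print(manip.get_state()["clock"])
E
```

```text
top coaster 0.77 [270. 210. 301. 239.] [0.691 0.022 0.03 ]
top coaster 0.75 [259. 274. 291. 302.] [0.474 0.125 0.03 ]
top board 0.81 [223. 251. 323. 327.] [0.472 0.134 0.03 ]
top board 0.23 [182. 305. 211. 332.] [0.453 0.384 0.03 ]
top golden_pudding 0.83 [338. 239. 359. 266.] [ 0.516 -0.138  0.03 ]
top golden_pudding 0.61 [463. 219. 491. 248.] [ 0.441 -0.569  0.03 ]
top dark_pudding 0.75 [181. 305. 211. 331.] [0.455 0.385 0.03 ]
top glass 0.77 [230. 221. 251. 250.] [0.698 0.177 0.03 ]
side coaster 0.81 [272. 257. 297. 272.] [0.663 0.067 0.03 ]
side coaster 0.75 [312. 276. 344. 297.] [0.478 0.149 0.03 ]
side board 0.64 [282. 270. 364. 320.] [0.467 0.205 0.03 ]
side golden_pudding 0.94 [346. 239. 368. 264.] [ 0.496 -0.129  0.03 ]
side dark_pudding 0.75 [284. 308. 315. 343.] [0.449 0.386 0.03 ]
side glass 0.93 [251. 259. 272. 290.] [0.691 0.162 0.03 ]
0.6
```

View pics/top0.png

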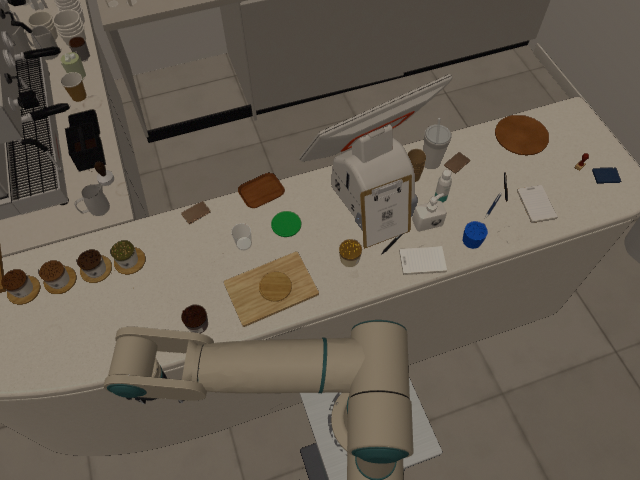

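View pics/side0.png

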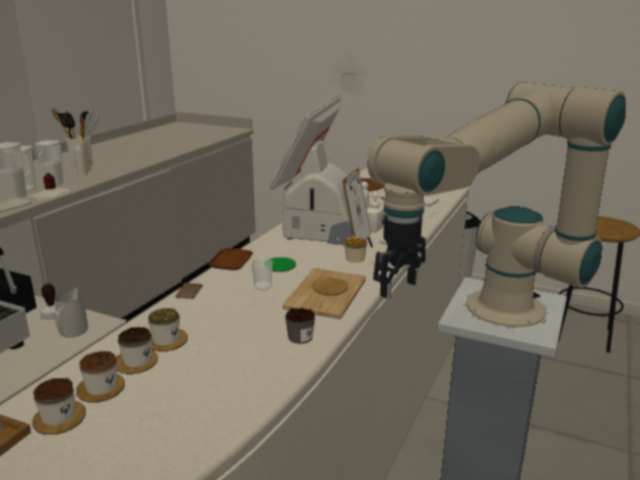

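Top view: the beech coaster is on the board at (275,287) and its green look-alike at (286,224). The golden cup is at (350,252) with a blue look-alike at (475,235), and the dark cup is at (195,318). My target is the beech coaster, pushed towards the golden cup (about -y). I'll check this in a rectified close crop.

```bash
cat >> h.py <<'E'
X1,Y1,S=.60,.32,2000.   # rectified: row=(X1-x)*S, col=(Y1-y)*S
def rect(n,im,z,w=800,h=520):
    K,R,t=cam(n)
    A=np.array([[0,-1/S,X1],[-1/S,0,Y1],[0,0,z],[0,0,1]])
    H=K@np.c_[R,t]@A
    return cv2.warpPerspective(im,H,(w,h),flags=cv2.INTER_CUBIC|cv2.WARP_INVERSE_MAP)
def w(c): return np.array([X1-c[1]/S,Y1-c[0]/S])
def fit(n,im):
    g=rect(n,im,.016); hsv=cv2.cvtColor(g,cv2.COLOR_RGB2HSV)
    s=hsv[:,:,1]; th,m=cv2.threshold(cv2.GaussianBlur(s,(0,0),3),0,255,cv2.THRESH_OTSU)
    c=max(cv2.findContours(m,0,1)[0],key=cv2.contourArea)
    r=cv2.minAreaRect(c)
    return g,th,m,c,r
E
python3 - <<'E'
from h import *
for n in("top","side"):
    im=np.load(f"{n}0.npz")["im"]
    g,th,m,c,r=fit(n,im)
    print(n,th,"board",w(r[0]),np.array(r[1])/S,r[2],[w(p).round(4).tolist() for p in cv2.boxPoints(r)])
    cv2.drawContours(g,[np.int32(cv2.boxPoints(r))],0,(255,0,0),1)
    if n=="side": g=cv2.resize(g,(600,390))
    cv2.imwrite(f"pics/{n}_r.png",g[:,:,::-1])
    d=np.load(f"{n}0.npz")["d"]; P=cloud(n,d); 
    for q,(x,y) in dict(golden=(.50,-.13),dark=(.45,.385),glass=(.69,.165)).items():
        k=(np.hypot(P[:,:,0]-x,P[:,:,1]-y)<.07)&(P[:,:,2]>.02)&(P[:,:,2]<.1)&(d>0)
        p=P[k]; print(q,k.sum(),p.min(0).round(3),p.max(0).round(3))
E
```

```text
top 85.0 board [0.48675479 0.13682942] [0.17733603 0.26236624] 83.9909896850586 [[0.5612000226974487, 0.2766000032424927], [0.588699996471405, 0.015599999576807022], [0.4122999906539917, -0.002899999963119626], [0.384799987077713, 0.257999986410141]]
golden 479 [ 0.47  -0.179  0.021] [ 0.551 -0.102  0.077]
dark 566 [0.409 0.349 0.021] [0.486 0.425 0.085]
glass 355 [0.646 0.143 0.02 ] [0.718 0.205 0.089]
side 88.0 board [0.48031629 0.16888541] [0.1749984  0.30752997] 84.17927551269531 [[0.551800012588501, 0.33070001006126404], [0.5830000042915344, 0.024800000712275505], [0.4088999927043915, 0.007000000216066837], [0.37770000100135803, 0.31299999356269836]]
golden 398 [ 0.467 -0.173  0.02 ] [ 0.544 -0.088  0.073]
dark 761 [0.406 0.356 0.021] [0.483 0.434 0.081]
glass 492 [0.645 0.141 0.02 ] [0.715 0.221 0.082]
```

View pics/top_r.png

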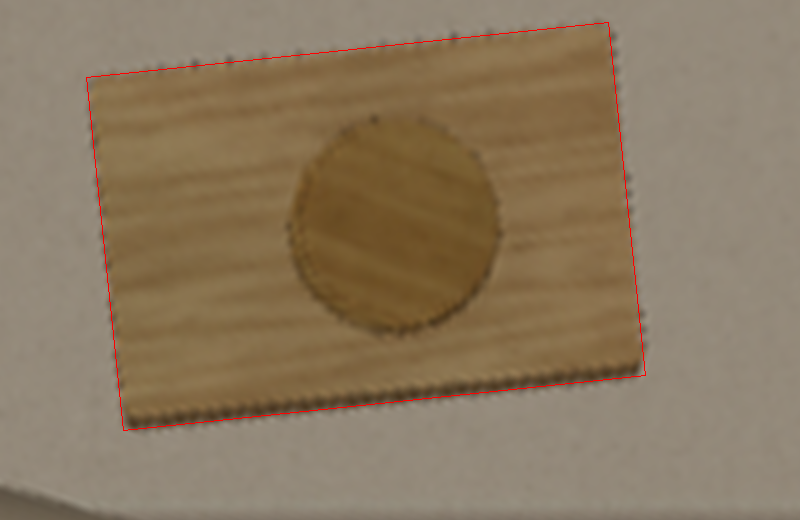

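View pics/side_r.png

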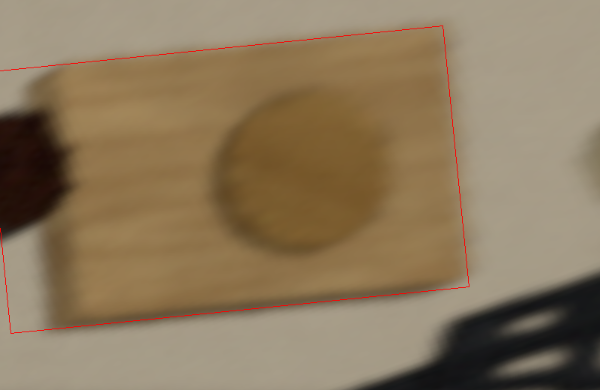

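The top crop confirms the beech coaster at (395,225) in the rectified picture, lying on a board turned about 6°. The free end next to the golden cup is on the right, at about column 627. In the side crop the dark cup hides the left end of the board.

```bash
cat >> h.py <<'E'
U=np.array([.1048,-.9945]); V=np.array([.9945,.1048]); BC=np.array([.4895,.137])
def disc(n,im,lo=None):
    "coaster top centre: circle (52 mm) with best radial edge contrast in the z=.027 plane"
    g=cv2.cvtColor(rect(n,im,.027),cv2.COLOR_RGB2HSV)[:,:,1].astype(np.float32)
    f=np.float32(rect(n,im,.027)).sum(2); a=np.linspace(0,2*np.pi,180,endpoint=False); best=[]
    f=cv2.GaussianBlur(f,(0,0),3)
    for y in np.arange(-.06,.21,.001):
        for x in np.arange(.42,.56,.001):
            def s(r): 
                q=np.round([(X1-x-r*np.sin(a))*S,(Y1-y-r*np.cos(a))*S]).astype(int)
                return f[q[0].clip(0,519),q[1].clip(0,799)]
            best.append((np.median(s(.057)-s(.047)),x,y))
    return max(best)
E
python3 - <<'E'
from h import *
for n in("top","side"):
    b=disc(n,np.load(f"{n}0.npz")["im"]); p=np.array(b[1:]); print(n,b,"along",(p-BC)@U,"lat",(p-BC)@V)
s=manip.get_state(); print(s["eef_pos"],s["tool_rot"],s["wrist_force"],s["width"],manip.tcp_to_tips)
E
```

```text
top (np.float32(74.6985), np.float64(0.47800000000000004), np.float64(0.12400000000000017)) along 0.011723299999999852 lat -0.01279914999999994
side (np.float32(68.19917), np.float64(0.47100000000000003), np.float64(0.14600000000000019)) along -0.01088930000000017 lat -0.017455049999999944
[0.16203176 0.49938386 0.24532596] [3.14150373e+00 5.37839675e-05 2.82783189e+00] [-0.04636709  0.49613402  0.2806483 ] 1.0005736054589178 0.014
```

arm_command(commands=[{"hand": 0.5,"linear": [0.61,-0.568,-0.09],"rot": [0,0,-0.75]},{"hand": 0.5,"linear": [0.61,-0.568,-0.09],"rot": [0,0,-0.75]},{"hand": 0.5,"linear": [0.61,-0.568,-0.09],"rot": [0,0,-0.75]},{"hand": 0.5,"linear": [0.61,-0.568,-0.09],"rot": [0,0,-0.75]},{"hand": 0.5,"linear": [0.61,-0.568,-0.09],"rot": [0,0,-0.75]},{"hand": 0.5,"linear": [0.61,-0.568,-0.09],"rot": [0,0,-0.75]},{"hand": 0.5,"linear": [0.61,-0.568,-0.09],"rot": [0,0,-0.75]},{"hand": 0.5,"linear": [0.61,-0.568,-0.09],"rot": [0,0,-0.75]},{"hand": 0.5,"linear": [0.61,-0.568,-0.09],"rot": [0,0,-0.75]},{"hand": 0.5,"linear": [0.61,-0.568,-0.09],"rot": [0,0,-0.75]},{"hand": 0.5,"linear": [0.61,-0.568,-0.09],"rot": [0,0,-0.75]},{"hand": 0.5,"linear": [0.61,-0.568,-0.09],"rot": [0,0,-0.75]},{"hand": 0.5,"linear": [0.61,-0.568,-0.09],"rot": [0,0,-0.75]},{"hand": 0.5,"linear": [0.61,-0.568,-0.09],"rot": [0,0,-0.75]}], newtons=20)

```text
clock: 1.77
eef_pos: [0.4664, 0.2163, 0.2006]
tool_rot: [3.141, -0.0, 2.24]
wrist_force: [-0.8, -0.1, -0.2]
width: 0.501
grip_force: 0.0
```

arm_command(commands=[{"hand": 0.5,"linear": [0,0,-0.2],"rot": [0,0,-0.717]},{"hand": 0.5,"linear": [0,0,-0.2],"rot": [0,0,-0.717]},{"hand": 0.5,"linear": [0,0,-0.2],"rot": [0,0,-0.717]},{"hand": 0.5,"linear": [0,0,-0.2],"rot": [0,0,-0.717]},{"hand": 0.5,"linear": [0,0,-0.2],"rot": [0,0,-0.717]},{"hand": 0.5,"linear": [0,0,-0.2],"rot": [0,0,-0.717]},{"hand": 0.5,"linear": [0,0,-0.2],"rot": [0,0,-0.717]},{"hand": 0.5,"linear": [0,0,-0.2],"rot": [0,0,-0.717]}])

```text
clock: 2.43
eef_pos: [0.4668, 0.2162, 0.1009]
tool_rot: [3.14, -0.0, 1.679]
wrist_force: [0.4, -0.1, -0.8]
width: 0.503
grip_force: 0.0
```

```bash
python3 - <<'E'
from h import *
s=manip.get_state(); print(s["clock"],s["eef_pos"],s["tool_rot"],s["wrist_force"],s["width"])
im,d=manip.get_image("side"); cv2.imwrite("pics/s1.png",cv2.resize(im[200:360,240:440],(800,640))[:600,:,::-1])
for n in("top","side"):
    dd=np.load(f"{n}0.npz")["d"]; P=cloud(n,dd)
    for nm,c in dict(coaster=[.477,.13],counter=[.6,.1]).items():
        k=(np.hypot(P[...,0]-c[0],P[...,1]-c[1])<.03)&(dd>0); print(n,nm,np.median(P[k],0).round(4))
E
```

```text
2.4333 [0.46684795 0.21618043 0.10090621] [ 3.14047565e+00 -3.59282656e-04  1.67908574e+00] [ 0.36586175 -0.05357919 -0.77267124] 0.5027734755827032
top coaster [0.478  0.1299 0.026 ]
top counter [6.050e-01 1.004e-01 6.000e-04]
side coaster [0.4769 0.1306 0.0241]
side counter [ 0.605   0.1006 -0.0017]
```

View pics/s1.png

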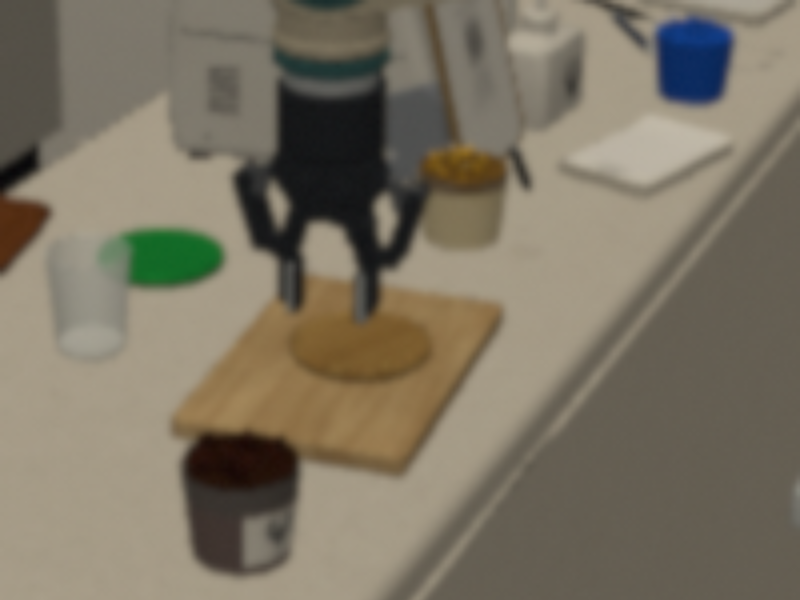

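The fingers hang at crop (325,300), behind the coaster at (360,345). Next I lower them.

arm_command(commands=[{"hand": 0.5,"linear": [0,0,-0.05]},{"hand": 0.5,"linear": [0,0,-0.09]},{"hand": 0.5,"linear": [0,0,-0.11]},{"hand": 0.5,"linear": [0,0,-0.122]},{"hand": 0.5,"linear": [0,0,-0.122]},{"hand": 0.5,"linear": [0,0,-0.122]}])

```text
schema error: expected keys hand, linear, rot
```

```bash
python3 - <<'E'
from h import *
s=manip.get_state(); print(s["clock"],s["eef_pos"],s["wrist_force"])
im,d=manip.get_image("side"); cv2.imwrite("pics/s2.png",cv2.resize(im[250:330,270:370],(800,640),interpolation=2)[:600,:,::-1])
E
```

```text
2.4833 [0.46692973 0.21600172 0.10085868] [ 0.11167381 -0.54726148  0.00868731]
```

View pics/s2.png

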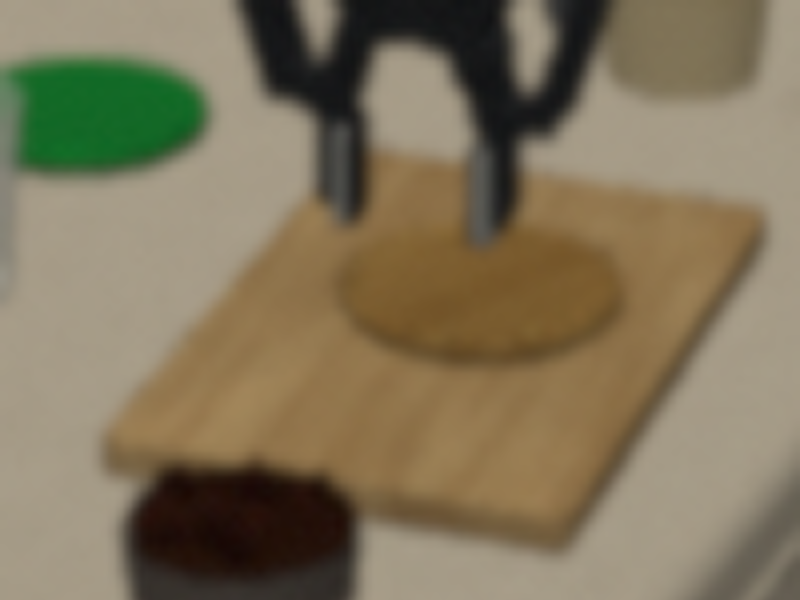

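The call was refused because `rot` was missing, so the arm did not move: the picture still shows the hand high, with its tips at (345,220) and (480,240). I'll send it again with `rot`.

arm_command(commands=[{"hand": 0.5,"linear": [0,0,-0.05],"rot": [0,0,0]},{"hand": 0.5,"linear": [0,0,-0.09],"rot": [0,0,0]},{"hand": 0.5,"linear": [0,0,-0.11],"rot": [0,0,0]},{"hand": 0.5,"linear": [0,0,-0.122],"rot": [0,0,0]},{"hand": 0.5,"linear": [0,0,-0.122],"rot": [0,0,0]},{"hand": 0.5,"linear": [0,0,-0.122],"rot": [0,0,0]}])

```text
clock: 3.03
eef_pos: [0.4675, 0.2156, 0.04]
tool_rot: [3.141, -0.0, 1.676]
wrist_force: [-0.6, -0.4, 1.0]
width: 0.5
grip_force: 0.0
```

arm_command(commands=[{"hand": 0.5,"linear": [0,0,-0.003],"rot": [0,0,0]},{"hand": 0.5,"linear": [0,0,-0.006],"rot": [0,0,0]},{"hand": 0.5,"linear": [0,0,-0.006],"rot": [0,0,0]}])

```text
clock: 3.28
eef_pos: [0.4673, 0.2155, 0.0368]
tool_rot: [3.141, -0.0, 1.676]
wrist_force: [-0.1, -1.0, -0.5]
width: 0.497
grip_force: 0.0
```

```bash
python3 - <<'E'
from h import *
s=manip.get_state(); print(s["clock"],s["eef_pos"],s["wrist_force"])
im,d=manip.get_image("side"); cv2.imwrite("pics/s3.png",cv2.resize(im[250:330,270:370],(800,640),interpolation=2)[:600,:,::-1])
E
```

```text
3.2833 [0.46731898 0.21549243 0.03677227] [-0.07939242 -0.96310216 -0.50449746]
```

View pics/s3.png

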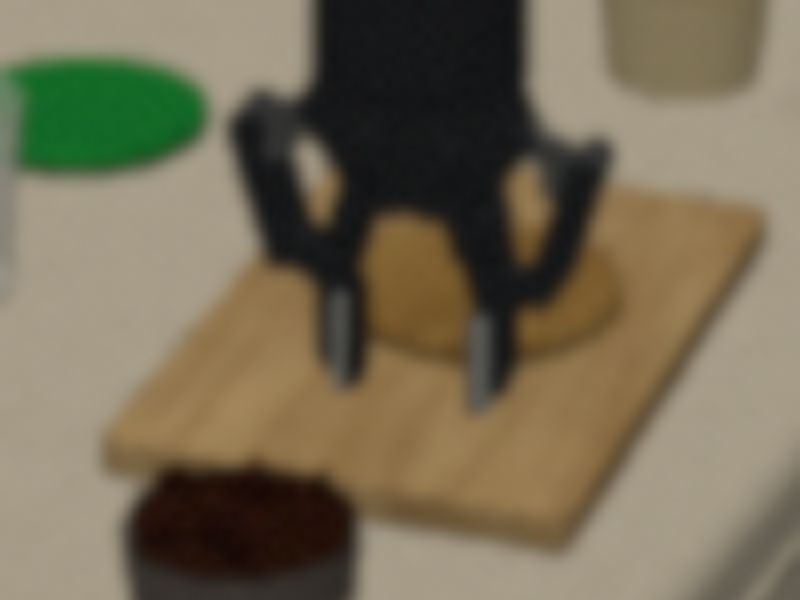

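The tips at (342,385) and (480,408) are on the board just behind the coaster, lined up along the board. I'll feel for the board top in small steps.

arm_command(commands=[{"hand": 0.5,"linear": [0,0,-0.002],"rot": [0,0,0]},{"hand": 0.5,"linear": [0,0,-0.004],"rot": [0,0,0]},{"hand": 0.5,"linear": [0,0,-0.004],"rot": [0,0,0]}])

```text
clock: 3.58
eef_pos: [0.4669, 0.2153, 0.0342]
tool_rot: [-3.141, 0.0, 1.676]
wrist_force: [0.4, 0.0, -0.4]
width: 0.499
grip_force: 0.0
```

arm_command(commands=[{"hand": 0.5,"linear": [0,0,-0.002],"rot": [0,0,0]},{"hand": 0.5,"linear": [0,0,-0.004],"rot": [0,0,0]},{"hand": 0.5,"linear": [0,0,-0.004],"rot": [0,0,0]}])

```text
clock: 3.83
eef_pos: [0.4669, 0.2153, 0.032]
tool_rot: [-3.141, 0.0, 1.676]
wrist_force: [0.3, 0.8, -0.1]
width: 0.503
grip_force: 0.0
```

arm_command(commands=[{"hand": 0.5,"linear": [0.001,-0.01,0],"rot": [0,0,0]},{"hand": 0.5,"linear": [0.002,-0.02,0],"rot": [0,0,0]},{"hand": 0.5,"linear": [0.003,-0.03,0],"rot": [0,0,0]},{"hand": 0.5,"linear": [0.004,-0.04,0],"rot": [0,0,0]},{"hand": 0.5,"linear": [0.005,-0.05,0],"rot": [0,0,0]},{"hand": 0.5,"linear": [0.006,-0.06,0],"rot": [0,0,0]},{"hand": 0.5,"linear": [0.007,-0.07,0],"rot": [0,0,0]},{"hand": 0.5,"linear": [0.008,-0.08,0],"rot": [0,0,0]},{"hand": 0.5,"linear": [0.0095,-0.09,0],"rot": [0,0,0]},{"hand": 0.5,"linear": [0.0105,-0.1,0],"rot": [0,0,0]},{"hand": 0.5,"linear": [0.0105,-0.1,0],"rot": [0,0,0]}])

```text
clock: 4.75
eef_pos: [0.4724, 0.1645, 0.0323]
tool_rot: [3.142, 0.0, 1.675]
wrist_force: [1.5, -0.2, 0.6]
width: 0.495
grip_force: 0.0
```

```bash
python3 - <<'E'
from h import *
s=manip.get_state(); print(s["clock"],s["eef_pos"],s["wrist_force"])
im,d=manip.get_image("side"); cv2.imwrite("pics/s4.png",cv2.resize(im[250:330,270:370],(640,512),interpolation=2)[:,:,::-1])
E
```

```text
4.75 [0.47240831 0.16450936 0.03231574] [ 1.49502255 -0.16679254  0.55342252]
```

View pics/s4.png

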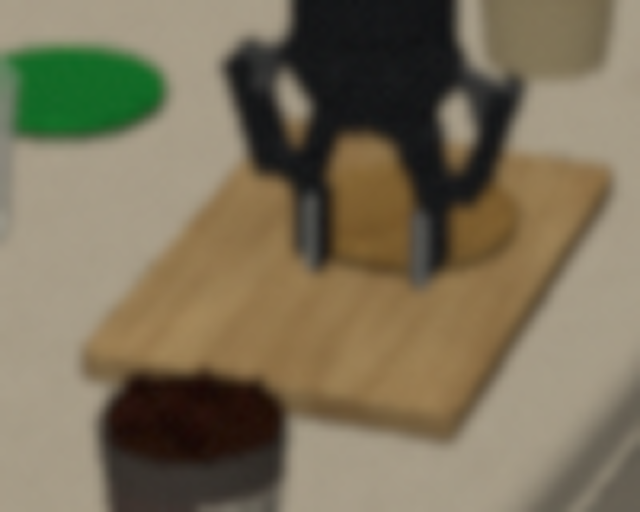

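The coaster is sliding ahead of the fingers, now around (430,215), and the board has not moved: its corner is still at (85,360).

arm_command(commands=[{"hand": 0.5,"linear": [0.001,-0.01,0],"rot": [0,0,0]},{"hand": 0.5,"linear": [0.002,-0.02,0],"rot": [0,0,0]},{"hand": 0.5,"linear": [0.003,-0.03,0],"rot": [0,0,0]},{"hand": 0.5,"linear": [0.004,-0.04,0],"rot": [0,0,0]},{"hand": 0.5,"linear": [0.005,-0.05,0],"rot": [0,0,0]},{"hand": 0.5,"linear": [0.006,-0.06,0],"rot": [0,0,0]},{"hand": 0.5,"linear": [0.007,-0.07,0],"rot": [0,0,0]},{"hand": 0.5,"linear": [0.008,-0.08,0],"rot": [0,0,0]},{"hand": 0.5,"linear": [0.0095,-0.09,0],"rot": [0,0,0]},{"hand": 0.5,"linear": [0.0105,-0.1,0],"rot": [0,0,0]},{"hand": 0.5,"linear": [0.0115,-0.11,0],"rot": [0,0,0]},{"hand": 0.5,"linear": [0.0125,-0.12,0],"rot": [0,0,0]},{"hand": 0.5,"linear": [0.0135,-0.13,0],"rot": [0,0,0]},{"hand": 0.5,"linear": [0.0145,-0.14,0],"rot": [0,0,0]},{"hand": 0.5,"linear": [0.0145,-0.14,0],"rot": [0,0,0]}])

```text
clock: 6.05
eef_pos: [0.4797, 0.0945, 0.0323]
tool_rot: [3.142, 0.0, 1.675]
wrist_force: [-0.0, 0.1, -0.0]
width: 0.499
grip_force: 0.0
```

```bash
python3 - <<'E'
from h import *
s=manip.get_state(); print(s["clock"],s["eef_pos"],s["wrist_force"])
im,d=manip.get_image("side"); im2,d2=manip.get_image("top")
np.savez("side1.npz",im=im,d=d); np.savez("top1.npz",im=im2,d=d2)
a=cv2.resize(im[240:310,290:370],(400,350),interpolation=2)
cv2.imwrite("pics/s5.png",np.hstack([a,cv2.resize(rect("top",im2,.016)[:,250:],(400,378))[:350]])[:,:,::-1])
E
```

```text
6.05 [0.47966054 0.09449358 0.032343  ] [-0.03921357  0.13300133 -0.02392169]
```

View pics/s5.png

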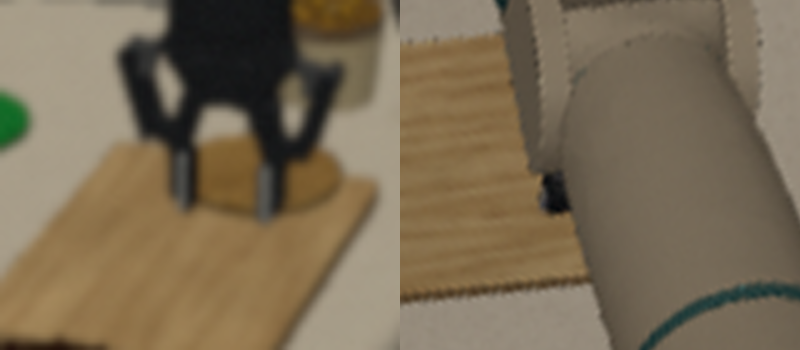

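The arm hides the coaster from the top camera. From the contact geometry its centre is at about 100 mm along the board, so I'll push 11 mm more, then retract and measure.

arm_command(commands=[{"hand": 0.5,"linear": [0.001,-0.008,0],"rot": [0,0,0]},{"hand": 0.5,"linear": [0.002,-0.016,0],"rot": [0,0,0]},{"hand": 0.5,"linear": [0.0023,-0.022,0],"rot": [0,0,0]},{"hand": 0.5,"linear": [0.0023,-0.022,0],"rot": [0,0,0]},{"hand": 0.5,"linear": [0.0,0.0,0.0],"rot": [0,0,0]},{"hand": 0.5,"linear": [-0.003,0.03,0.0],"rot": [0,0,0]},{"hand": 0.5,"linear": [-0.006,0.06,0.05],"rot": [0,0,0]},{"hand": 0.5,"linear": [-0.006,0.06,0.12],"rot": [0,0,0]},{"hand": 0.5,"linear": [-0.006,0.06,0.18],"rot": [0,0,0]},{"hand": 0.5,"linear": [-0.006,0.06,0.24],"rot": [0,0,0]},{"hand": 0.5,"linear": [-0.006,0.06,0.3],"rot": [0,0,0]},{"hand": 0.5,"linear": [-0.006,0.06,0.3],"rot": [0,0,0]}])

```text
clock: 7.15
eef_pos: [0.4788, 0.1267, 0.1893]
tool_rot: [3.13, -0.001, 1.676]
wrist_force: [0.7, 0.0, 0.6]
width: 0.501
grip_force: 0.0
```

arm_command(commands=[{"hand": 0.5,"linear": [-0.1,0.08,0.03],"rot": [0,0,0]},{"hand": 0.5,"linear": [-0.2,0.16,0.06],"rot": [0,0,0]},{"hand": 0.5,"linear": [-0.25,0.24,0.1],"rot": [0,0,0]},{"hand": 0.5,"linear": [-0.3,0.32,0.1],"rot": [0,0,0]},{"hand": 0.5,"linear": [-0.35,0.4,0.1],"rot": [0,0,0]},{"hand": 0.5,"linear": [-0.4,0.48,0.1],"rot": [0,0,0]},{"hand": 0.5,"linear": [-0.45,0.54,0.1],"rot": [0,0,0]},{"hand": 0.5,"linear": [-0.5,0.6,0.1],"rot": [0,0,0]},{"hand": 0.5,"linear": [-0.5,0.6,0.1],"rot": [0,0,0]},{"hand": 0.5,"linear": [-0.5,0.6,0.1],"rot": [0,0,0]}])

```text
clock: 7.98
eef_pos: [0.2231, 0.4282, 0.232]
tool_rot: [-3.141, -0.001, 1.679]
wrist_force: [1.0, -0.3, -0.3]
width: 0.503
grip_force: 0.0
```

```bash
python3 - <<'E'
from h import *
s=manip.get_state(); print(s["clock"],s["eef_pos"],s["wrist_force"])
im,d=manip.get_image("side"); im2,d2=manip.get_image("top")
np.savez("side1.npz",im=im,d=d); np.savez("top1.npz",im=im2,d=d2)
for n,i in(("top",im2),("side",im)):
    b=disc(n,i); p=np.array(b[1:]); print(n,b,"along",(p-BC)@U,"lat",(p-BC)@V)
    print([ (q,np.round(manip.spot_in(q,n)[0]["bbox"])) for q in("golden_pudding","dark_pudding","glass")])
g=rect("top",im2,.016)
for a in((BC+.131*U-.086*V),):
    f=lambda p:(int((Y1-p[1])*S),int((X1-p[0])*S))
    cv2.line(g,f(a),f(BC+.131*U+.086*V),(255,0,0),1)
a=cv2.resize(im[240:310,290:370],(400,350),interpolation=2)
cv2.imwrite("pics/s6.png",np.hstack([a,g[80:430,400:]])[:,:,::-1])
E
```

```text
7.9833 [0.22306503 0.42817106 0.23197804] [ 1.00014729 -0.3079875  -0.28368475]
top (np.float32(93.12684), np.float64(0.48200000000000004), np.float64(0.02600000000000008)) along 0.10960349999999994 lat -0.019091549999999943
[('golden_pudding', array([465., 219., 489., 248.])), ('dark_pudding', array([187., 324., 207., 333.])), ('glass', array([232., 220., 253., 251.]))]
side (np.float32(82.97337), np.float64(0.47700000000000004), np.float64(0.033000000000000085)) along 0.10211799999999993 lat -0.02333044999999995
[('golden_pudding', array([344., 239., 370., 260.])), ('dark_pudding', array([286., 305., 314., 344.])), ('glass', array([250., 260., 273., 292.]))]
```

View pics/s6.png

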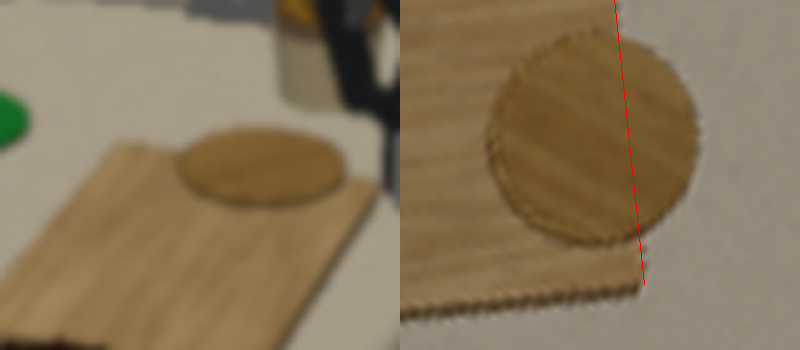

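The coaster hangs about 31 mm over the end in the top view, with its right rim at (697,135) and the board edge at column 628. The side view, read against its own board edge, agrees. The board, cups and glass have not moved and the hand is clear.

```bash
python3 -c "
from cell import manip
print(manip.hand_in())"
```

```text
the job is handed in; nothing more can be done
None
```

I pushed the coaster to the golden-pudding end of the board, where about 31 mm of it hangs over by my measurement (24 to 47 mm allowed); the hand is clear and the job is handed in, but no verdict was returned.

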